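# Prime the misting pump

## Robot

A 6-joint arm with a two-finger parallel gripper is mounted at the origin on a cart in front of the work surface, level with it; the furniture and walls round the work are solid. World frame = base frame: x ahead of the robot, y to its left, z up, the work surface at z = 0. Lengths are in mm, angles in rad, forces in N, time in s.
With the tool pointing down it reaches from about 300 to 775 mm from the base axis. Payload 14.6 kg.
Tool frame: the origin (TCP) lies midway between the tips of the shut fingers; the grasp point (between the pads) lies 19 mm behind it; z points along the fingers, y is the line along which they close (so a half turn about z gives the same grasp; the last joint's range is limited). The gripper opens to 94 mm and grips with 3 to 60 N. Pads are 16 mm wide; open, the fingers measure 119 mm over their backs; the gripper's body (75 mm by 177 mm) begins 78 mm behind the grasp point.
Start: joints at [1.094, 0.3, 1.521, -0, 1.321, -0.067], TCP at [219.131, 504.451, 205.446] pointing down, gripper open.
Joint ranges: [-3.03, 3.03], [-0.79, 2.21], [0.23, 2.52], [-1.04, 4.18], [0, 3.07], [-2.55, 2.55]. Speed limits (rad/s): [2.22, 2.22, 2.57, 3.14, 3.14, 3.14].

## Interface

Orientations are given as [roll, pitch, yaw] about the fixed x, y, z axes, in that order (R = Rz(yaw) Ry(pitch) Rx(roll)).
In Python, from cell import manip gives the robot as it stands.
- The arm moves only by the shell command python3 -m creep 'ROWS' [OPENING] [FORCE]. ROWS is text: rows parted by semicolons, each of 6 numbers parted by spaces: the shift along the tool's x, y, z normalised to -1 to 1, where 1 is 4 cm, then the turn, a rotation vector about the tool's x, y, z normalised to -1 to 1, where 1 is pi rad. In form: dx dy dz ax ay az; .... A call has 1 to 20 rows; each row shifts and turns the commanded pose from where the row before left it, along the tool's axes as they then stand; what a row does not reach is not made up. A row lasts 1/8 s, in which the tool goes at most 62.5 mm and 10.7 degrees, less where a joint would pass 70% of its speed; a pose out of reach is approached as far as the arm can. A call with a number of a shift or a turn outside -1 to 1 is refused whole. A call with a gripper value outside its range is refused whole. OPENING is the closure, from 0 (fully open) to 1 (shut), set as the call begins (- or left out, the last holds). The fingers move at their own pace and stop on an object; FORCE is the grip in N (left out, the last holds). Time passes only in rows, so rows that do not move let the fingers close. It gives the time, the measured TCP pose, the force, the opening and the grip force at its end, in the units of the state.
- manip.read_state(): the state, without advancing time (a new reading comes with each control period).
- manip.camera(name): name is "scene" or "top" or "wrist"; returns a dict with "color" (420x560x3 uint8, red, green, blue), "range_z" (420x560 float32, mm along the optical axis (not along the pixel's ray), 0 where there is no reading), "camera_matrix" (3x3 intrinsics, pixels), "T" (4x4, takes a point from camera to world coordinates). Camera axes: x right, y down, z forward; pixel columns grow to the right and rows downward; lengths in mm; the calibration is good to about 2 mm. A picture is of the moment at which its call begins.
- manip.sign_off(): hands the job in; it is judged then, once.
The state is a dict: "clock": time; "joints": joint angles; "qd": joint speeds; "effort": joint torques, N m; "eef_pos": TCP position; "eef_rot": TCP orientation; "wrist_force": force on the tool from outside, world axes, zero at the start; "moment": the same for the moment, N m; "finger_gap": finger opening in mm; "finger_force": force on a finger pad.
Only numpy, scipy, OpenCV 4.12 (cv2) and the standard library are available. Lean on these libraries where they do the work, as an engineer would, in place of code of your own. Each camera call takes 0.05 s, during which the arm holds its last target. There are 200 camera calls.

## Task

Prime the misting pump for the rearing jars, pressing with the fingertips: first switch on the power box by pressing the raised half of its rocker all the way down, then push the long bar key of the timer box fully in, and last press the big domed button of the pump box fully down and finish while still holding it down. Do not press the small round key. Lift or shift none of the three boxes, and leave everything else on the table where it stands.

Things in the scene. Friction and masses are not known exactly. Their poses are not given: they have to be found in the camera images.
- power_box: the power box: a loose grey box 104 mm long (its x), 68 mm wide (y), flat top 44 mm above the table, about 0.6 kg. Origin: centre of its underside; x points to its back, away from the robot within 0.6 rad. The three boxes stand in a row across the table in any order, all in the same grey and black. On its top one long rocker (72 mm along the box's x, 26 mm wide).
- timer_box: the timer box: a loose grey box 104 mm long (its x), 68 mm wide (y), flat top 44 mm above the table, about 0.6 kg. Origin: centre of its underside; x points to its back, away from the robot within 0.6 rad. The three boxes stand in a row across the table in any order, all in the same grey and black. On its top, from front (-x) to back, a long bar key, a pale display and a small round key.
- pump_box: the pump box: a loose grey box 104 mm long (its x), 68 mm wide (y), flat top 44 mm above the table, about 0.6 kg. Origin: centre of its underside; x points to its back, away from the robot within 0.6 rad. The three boxes stand in a row across the table in any order, all in the same grey and black. On its top one large domed button in a round collar.
- rocker (a joint): tilt of the rocker, rad: 0 to 0.06 at the start (far half, on the box's +x side, raised), 0.5 when that half is pressed all the way down. Pivot along the box's y, 58 mm above the table over its centre; a flat plate 72 mm long, 6 mm thick, tilted 0.25 rad at either end of its swing. Stays where it is left; 1 to 3 N moves it.
- rocker_raised_half (a point): point on the rocker's upper face, in the middle of its raised half, 25 mm from the pivot towards the box's back; it moves with the rocker. About 67 mm above the table at the start, about 55 mm when fully pressed (12 mm of travel).
- bar_key (a joint): travel of the bar key, m: at most 0.001 at the start (out), 0.007 fully in. It has no spring and stays where it is pushed; about 2.5 N moves it straight down.
- bar_key_top (a point): centre of the top of the bar key, a rounded black bar 18 mm (box x) by 44 mm (box y); 26 mm in front of (-x of) the box's centre, 58 mm above the table when out, 51 mm when in. A 3 mm high frame surrounds it on the box's top.
- round_key (a joint): travel of the small round key, m: 0 out, 0.004 fully in, springs back. To be left alone.
- round_key_top (a point): centre of the top of the small round key, 18 mm across, 33 mm behind (+x of) the timer box's centre, 51 mm above the table.
- dome_button (a joint): travel of the domed button, m: 0 out, 0.008 fully down. A spring pushes it back: about 1 N at first, 3.5 N fully down, then a solid stop.
- dome_top (a point): centre of the top of the domed button, 36 mm across, over the centre of the pump box; 65 mm above the table when out, 57 mm when fully down. The collar round it is 50 mm across and 50 mm above the table.
- jelly_left: an upside-down white jelly cup with a tear-off flap, 46x57x36 mm, loose, between the boxes on the left; origin at the centre of its underside; to be left alone
- jelly_right: an upside-down white jelly cup with a flap, 46x57x36 mm, loose, between the boxes on the right; origin at the centre of its underside; to be left alone
- jar_back_left: a clear lidded rearing jar with dark filling, 102 mm wide and 73 mm tall, loose, behind the boxes on the left; origin at the centre of its underside; to be left alone
- jar_back_right: a clear lidded rearing jar with dark filling, 102 mm wide and 73 mm tall, loose, behind the boxes on the right; origin at the centre of its underside; to be left alone
- gauge: a round dial hygrometer puck, 60 mm wide and 19 mm tall, loose, behind the boxes between the two jars; origin at the centre of its underside; to be left alone
- roll: a roll of blank labels, 55 mm wide and 25 mm tall, loose, at the front on the left; origin at the centre of its underside; to be left alone
There are look-alikes about, which are no part of the job. Leave any yellow look-alike of the pump_box alone. Leave any yellow look-alike of the timer_box alone.

How it is judged:
By the outcome, as a careful person would: the job done as asked, in the order asked, and still so for the second after the job is handed in, while the arm keeps its last pose, push and grip.
It also fails if it takes over 48 s, if anything falls off the work surface, if the arm or the gripper's body presses on something with over 40 N, if the wrist force passes 120 N, or if a joint passes its speed limit or range.

## Working session

There is one attempt and no reset: what is moved stays moved. The work goes in short steps, Python scripts to look and compute and a shell command to move; the robot and the scene stay as the last step left them, time stands still between calls to the robot, and variables do not carry over. Pictures are saved under pics/ and viewed, at most 10 in all, crops included, and the job is handed in when it is done.

```bash
mkdir -p pics; python3 - <<'E'
from cell import manip
import cv2,numpy as np
s=manip.read_state(); print({k:np.round(v,3).tolist() for k,v in s.items()})
for n in("top","scene"):
    c=manip.camera(n); np.savez(f"pics/{n}.npz",**c); cv2.imwrite(f"pics/{n}1.png",c["color"][:,:,::-1]); print(n,np.round(c["T"],3).tolist(),c["camera_matrix"].tolist())
E
```

```text
{'clock': 0.0, 'joints': [1.094, 0.3, 1.522, -0.0, 1.321, -0.067], 'qd': [-0.0, -0.001, -0.0, 0.002, 0.001, -0.0], 'effort': [-0.002, -53.183, -35.271, 0.071, 0.025, -0.0], 'eef_pos': [219.016, 504.219, 204.879], 'eef_rot': [-3.14, -0.0, 2.732], 'wrist_force': [-0.484, 0.676, -0.815], 'moment': [0.002, -0.001, -0.005], 'finger_force': 0.0, 'finger_gap': 93.624}
top [[-0.028, -0.982, 0.188, 335.676], [-1.0, 0.026, -0.016, 16.596], [0.011, -0.188, -0.982, 1010.701], [0.0, 0.0, 0.0, 1.0]] [[379.36394419646325, 0.0, 275.05320373337224], [0.0, 379.36394419646325, 207.91096670714194], [0.0, 0.0, 1.0]]
scene [[0.662, -0.496, 0.561, 11.824], [-0.749, -0.458, 0.479, -469.535], [0.019, -0.737, -0.675, 703.131], [0.0, 0.0, 0.0, 1.0]] [[418.21518047626336, 0.0, 283.74957502304505], [0.0, 418.21518047626336, 202.84111773850623], [0.0, 0.0, 1.0]]
```

View pics/top1.png

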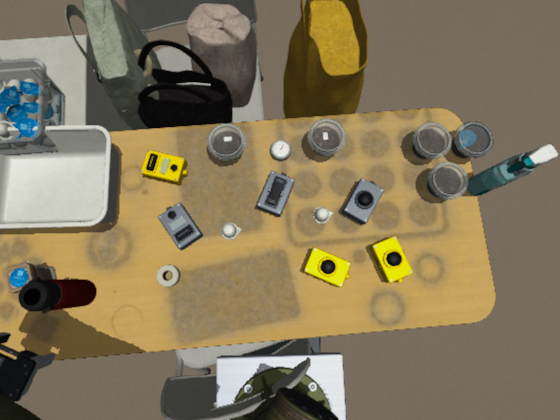

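View pics/scene1.png

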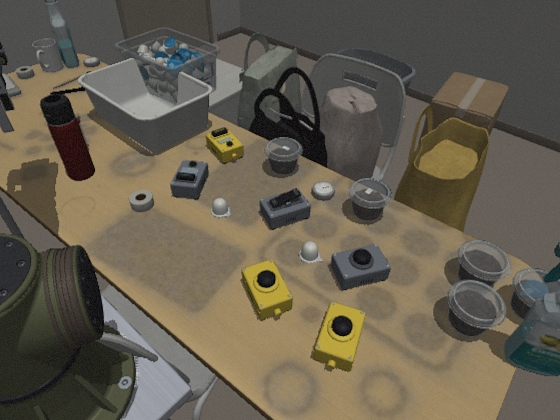

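The top view shows the timer box at about (180,226), the power box at (275,193) and the pump box at (363,201), with yellow look-alikes at (163,167), (327,267) and (391,260). Next I'll measure the grey tops.

```bash
cat > meas.py <<'E'
import cv2,numpy as np
def load(n): return dict(np.load(f"pics/{n}.npz"))
def cast(c,uv,z):
    K,T=c["camera_matrix"],c["T"]; uv=np.atleast_2d(uv).astype(float)
    d=np.c_[(uv-K[[0,1],2])/K[0,0],np.ones(len(uv))]@T[:3,:3].T
    return T[:3,3]+d*((z-T[2,3])/d[:,2])[:,None]
def proj(c,P):
    T=c["T"]; p=(np.atleast_2d(P)-T[:3,3])@T[:3,:3]; q=p@c["camera_matrix"].T; return q[:,:2]/q[:,2:]
def cloud(c):
    K,T=c["camera_matrix"],c["T"]; z=c["range_z"]; v,u=np.indices(z.shape)
    p=np.stack([(u-K[0,2])/K[0,0]*z,(v-K[1,2])/K[1,1]*z,z],-1); return p@T[:3,:3].T+T[:3,3]
E
python3 - <<'E'
from meas import *
seeds=dict(timer=(180,226),power=(275,193),pump=(363,201))
c=load("top"); W=cloud(c)
near0={k:cast(c,s,44)[0] for k,s in seeds.items()}
for n in("top","scene"):
    c=load(n); W=cloud(c); print(n)
    for k,p0 in near0.items():
        d=np.hypot(W[...,0]-p0[0],W[...,1]-p0[1]); ok=(c["range_z"]>0)&(d<85)
        tab=W[ok&(W[...,2]<10)][:,2]
        top=ok&(W[...,2]>37)&(W[...,2]<80)&(d<75)
        m=cv2.morphologyEx(top.astype(np.uint8),cv2.MORPH_OPEN,np.ones((3,3),np.uint8))
        nl,L,st,ce=cv2.connectedComponentsWithStats(m); i=1+np.argmin([np.hypot(*(cast(c,q,44)[0]-p0)[:2]) for q in ce[1:]])
        m=L==i
        P=W[m]; r=cv2.minAreaRect(P[:,:2].astype(np.float32))
        print(k,np.round(p0[:2]),"table z",np.median(tab).round(1),"rect",np.round(r[0],1),np.round(r[1],1),round(r[2],1),"zmed",np.median(P[:,2]).round(1),"zmax",np.percentile(P[:,2],98).round(1))
        # dark parts
        g=c["color"].max(-1); D=m&(g<50); 
        if D.sum(): print("  dark mean",W[D].mean(0).round(1),D.sum())
E
python3 - <<'E'
import cv2
a=cv2.imread("pics/top1.png")[150:260,140:400]; cv2.imwrite("pics/crop1.png",cv2.resize(a,None,fx=3,fy=3,interpolation=cv2.INTER_CUBIC))
E
```

```text
top
timer [480. 246.] table z 0.6 rect [483.9 247.9] [104.8  67.8] 33.6 zmed 45.4 zmax 59.5
  dark mean [472.6 242.2  55.3] 131
power [560.   0.] table z 0.5 rect [564.2  -2.1] [ 68.  104.4] 66.6 zmed 45.6 zmax 67.6
  dark mean [559.4   5.7  58.4] 92
pump [ 533. -229.] table z 0.5 rect [ 537.7 -232.2] [ 68.2 104.8] 58.2 zmed 45.0 zmax 66.1
  dark mean [ 536.3 -229.4   61.6] 150
scene
timer [480. 246.] table z 1.7 rect [480.7 248. ] [106.   68.5] 34.2 zmed 46.3 zmax 60.2
  dark mean [466.5 235.   54. ] 149
power [560.   0.] table z 1.6 rect [561.4  -2.5] [ 69.7 103.8] 66.3 zmed 46.6 zmax 68.5
  dark mean [557.7  -4.8  57.7] 286
pump [ 533. -229.] table z 1.5 rect [ 535.4 -232.1] [ 70.2 104.2] 58.4 zmed 45.7 zmax 66.5
  dark mean [ 525.7 -231.7   59.5] 259
```

View pics/crop1.png

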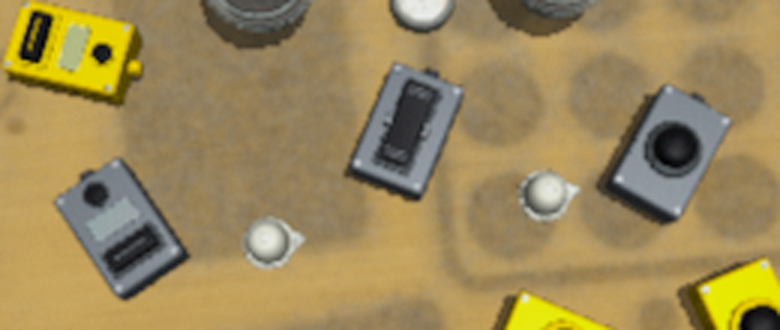

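The crop confirms which box is which. The power box's long axis leans up and right, and the timer's bar key is at its front. The flask is close to the gripper's start, so I'll check the clearances and work out the moves.

```bash
python3 - <<'E'
from meas import *
for n in("top","scene"):
    c=load(n);W=cloud(c);ok=(c["range_z"]>0)
    col=c["color"].astype(int); red=ok&(col[...,0]>60)&(col[...,1]<40)&(W[...,2]>20)&(W[...,1]>300)
    P=W[red]; print(n,"flask",P.min(0).round(),P.max(0).round(),np.median(P,0).round())
    t=W[ok&(W[...,2]>120)&(W[...,2]<500)&(W[...,0]>150)&(W[...,0]<720)&(W[...,1]>-400)&(W[...,1]<650)]
    b,ct=np.unique((t//[60,60,100]).astype(int),axis=0,return_counts=True)
    for q,k in zip(b,ct):
        if k>8: print(q*[60,60,100],k)
bx=dict(power=(562.8,-2.3,-.41,25),timer=(482.3,248,.592,-26),pump=(536.5,-232.1,-.553,0))
for k,(x,y,a,o) in bx.items():
    print(k,round(x+o*np.cos(a),1),round(y+o*np.sin(a),1))
E
```

```text
top flask [289. 489.  60.] [289. 489.  60.] [289. 489.  60.]
[120 420 300] 317
[180 300 400] 25
[180 360 300] 181
[180 360 400] 37
[180 420 200] 142
[180 420 300] 1104
[180 480 300] 13
[180 540 200] 37
[240 420 100] 62
[240 480 100] 60
[240 480 200] 89
[240 540 200] 62
[300 420 100] 443
[300 420 200] 212
[300 480 100] 95
[300 480 200] 552
[420 420 100] 63
[420 480 100] 72
[420 540 100] 72
[420 600 100] 48
[480 360 100] 137
[480 420 100] 77
[480 480 100] 57
[480 540 100] 62
[480 600 100] 52
[540 360 100] 132
[600 360 100] 126
[660 360 100] 120
[660 420 100] 96
[660 480 100] 93
[660 540 100] 303
[660 600 100] 248
scene flask [300. 468. 160.] [332. 478. 165.] [312. 471. 163.]
[180 360 300] 48
[180 420 200] 225
[180 420 300] 60
[180 540 200] 102
[240 420 100] 111
[240 420 200] 17
[240 480 100] 205
[240 480 200] 100
[240 480 300] 65
[240 540 200] 73
[240 540 300] 63
[300 420 100] 575
[300 420 200] 185
[300 480 100] 38
[300 480 200] 184
[420 420 100] 48
[420 480 100] 48
[420 540 100] 43
[420 600 100] 37
[480 360 100] 87
[480 420 100] 19
[480 480 100] 12
[480 540 100] 14
[540 360 100] 74
[600 360 100] 69
[660 360 100] 52
[660 420 100] 62
[660 480 100] 58
[660 540 100] 192
[660 600 100] 117
power 585.7 -12.3
timer 460.7 233.5
pump 536.5 -232.1
```

```bash
python3 -m creep '0 0 -1 0 0 0;0 0 -1 0 0 0;-.31 -.72 -.3 0 0 0;-.31 -.72 0 0 0 0;-.31 -.72 0 0 0 0;-.31 -.72 0 0 0 0;-.31 -.72 0 0 0 0;-.31 -.72 0 0 0 0;-.31 -.72 0 0 0 0;-.31 -.72 0 0 0 0;0 0 0 0 0 0' 1 20; cat > go.py <<'E'
import sys,numpy as np
from cell import manip
from scipy.spatial.transform import Rotation as R
s=manip.read_state(); t=np.array([float(v) for v in sys.argv[1:4]])
r=R.from_euler("xyz",s["eef_rot"])
print("pos",np.round(s["eef_pos"],1),"rot",np.round(s["eef_rot"],3),"j",np.round(s["joints"],2),"F",np.round(s["wrist_force"],1),"t",round(s["clock"],2))
print("shift in tool units",np.round(r.inv().apply(t-s["eef_pos"])/40,3))
if len(sys.argv)>4: print("turn units",np.round((r.inv()*R.from_euler("xyz",[np.pi,0,float(sys.argv[4])])).as_rotvec()/np.pi,3))
E
python3 go.py 585.7 -12.3 110 2.732
```

```text
clock: 1.48
eef_pos: [218.4, 252.7, 297.7]
eef_rot: [3.141, 0.0, 2.73]
wrist_force: [0.3, 0.4, -0.1]
finger_gap: 0.2
finger_force: 0.0
pos [218.4 252.7 297.7] rot [3.141 0.    2.73 ] j [ 0.75 -0.27  1.89 -0.    1.52 -0.41] F [ 0.3  0.4 -0.1] t 1.48
shift in tool units [-11.065  -2.401   4.695]
turn units [ 0.     0.    -0.001]
```

```bash
python3 -m creep '-.79 -.17 .33 0 0 0;-.79 -.17 .33 0 0 0;-.79 -.17 .33 0 0 0;-.79 -.17 .33 0 0 0;-.79 -.17 .33 0 0 0;-.79 -.17 .33 0 0 0;-.79 -.17 .33 0 0 0;-.79 -.17 .33 0 0 0;-.79 -.17 .33 0 0 0;-.79 -.17 .33 0 0 0;-.79 -.17 .33 0 0 0;-.79 -.17 .33 0 0 0;-.79 -.17 .33 0 0 0;-.79 -.17 .33 0 0 0;0 0 0 0 0 0'
python3 go.py 585.7 -12.3 72 2.732
python3 - <<'E'
from cell import manip
import cv2,numpy as np
c=manip.camera("wrist"); np.savez("pics/wrist.npz",**c); cv2.imwrite("pics/wrist1.png",c["color"][:,:,::-1])
E
```

```text
clock: 3.35
eef_pos: [586.7, -10.3, 110.4]
eef_rot: [-3.141, -0.003, 2.731]
wrist_force: [-0.5, 0.4, -0.9]
finger_gap: 0.6
finger_force: 0.0
pos [586.7 -10.3 110.4] rot [-3.141e+00 -3.000e-03  2.731e+00] j [-0.08  0.47  1.51  0.    1.16 -1.24] F [-0.5  0.4 -0.9] t 3.35
shift in tool units [ 0.001 -0.056  0.959]
turn units [-0.    -0.001 -0.   ]
```

View pics/wrist1.png

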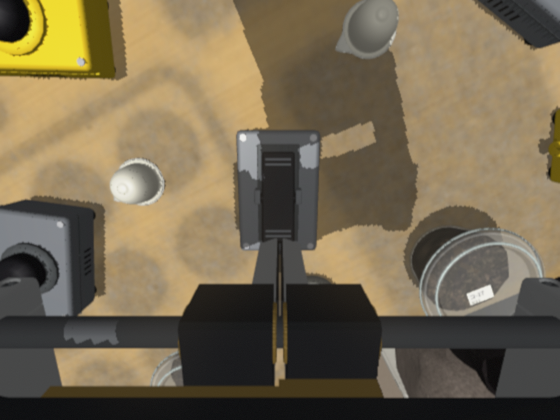

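The wrist view shows the power box lined up with the fingers: the rocker spans about (280,150–240), and the shut fingertips are at (280,240) over its back half. I'll press now.

```bash
python3 -m creep '0 -.05 .3 0 0 0;0 0 .3 0 0 0;0 0 .3 0 0 0;0 0 .06 0 0 0;0 0 .06 0 0 0;0 0 .06 0 0 0;0 0 .06 0 0 0;0 0 .06 0 0 0;0 0 .06 0 0 0;0 0 0 0 0 0'; python3 go.py 585.7 -12.3 55
```

```text
clock: 4.65
eef_pos: [585.2, -11.8, 62.0]
eef_rot: [-3.141, -0.0, 2.732]
wrist_force: [0.5, 0.1, 0.4]
finger_gap: 0.7
finger_force: 0.0
pos [585.2 -11.8  62. ] rot [-3.141 -0.     2.732] j [-0.08  0.53  1.55  0.    1.06 -1.24] F [0.5 0.1 0.4] t 4.65
shift in tool units [-0.016 -0.007  0.176]
```

```bash
python3 -m creep '0 0 .04 0 0 0;0 0 .04 0 0 0;0 0 .04 0 0 0;0 0 .04 0 0 0;0 0 0 0 0 0'; python3 -m creep '0 0 .02 0 0 0;0 0 0 0 0 0'; python3 -m creep '0 0 .02 0 0 0;0 0 0 0 0 0'
```

```text
clock: 5.28
eef_pos: [585.7, -11.8, 56.7]
eef_rot: [3.141, 0.001, 2.732]
wrist_force: [-2.2, -0.5, 10.7]
finger_gap: 0.3
finger_force: 4.8
clock: 5.52
eef_pos: [585.8, -11.9, 56.4]
eef_rot: [3.141, 0.001, 2.732]
wrist_force: [-4.9, -0.4, 16.5]
finger_gap: 0.0
finger_force: 7.2
clock: 5.78
eef_pos: [585.8, -11.8, 56.2]
eef_rot: [3.141, 0.001, 2.732]
wrist_force: [-5.8, -0.3, 22.1]
finger_gap: 0.6
finger_force: 9.7
```

There's a hard stop at about 56.3 mm, which fits the rocker's end position: at full tilt, the plate under the fingertip's inner edge should be at about 57 mm. I'll lift and check.

```bash
python3 -m creep '0 0 -.2 0 0 0;0 0 -.7 0 0 0;0 0 -.9 0 0 0;0 0 0 0 0 0'; python3 go.py 460.7 233.5 110 3.734
cat > chk.py <<'E'
from meas import *
from cell import manip
import sys
c=manip.camera("top"); np.savez("pics/top2.npz",**c); W=cloud(c)
for k,p0,a in(("timer",(482.3,248),.592),("power",(562.8,-2.3),-.41),("pump",(536.5,-232.1),-.553)):
    d=np.hypot(W[...,0]-p0[0],W[...,1]-p0[1])
    m=(d<75)&(W[...,2]>37)&(W[...,2]<75)&(c["range_z"]>0)
    P=W[m]; r=cv2.minAreaRect(P[:,:2].astype(np.float32))
    R=np.array([[np.cos(a),np.sin(a)],[-np.sin(a),np.cos(a)]]); q=(P[:,:2]-[p0[0]+2,p0[1]])@R.T
    prof=[np.round(np.median(P[(abs(q[:,1])<7)&(abs(q[:,0]-x)<5)][:,2]),1) for x in(-45,-35,-25,-15,-5,5,15,25,35,45)]
    print(k,np.round(r[0],1),np.round(r[1],1),round(r[2],1),"z along x:",prof)
E
python3 chk.py; python3 - <<'E'
import sys; sys.path.insert(0,'.')
E
```

```text
clock: 6.28
eef_pos: [586.4, -11.8, 128.6]
eef_rot: [3.14, 0.004, 2.732]
wrist_force: [-0.2, 0.1, 0.3]
finger_gap: 0.4
finger_force: 0.0
pos [586.4 -11.8 128.6] rot [3.14  0.004 2.732] j [-0.08  0.45  1.5   0.    1.19 -1.24] F [-0.2  0.1  0.3] t 6.28
shift in tool units [5.327 4.373 0.452]
turn units [-0.     0.001 -0.319]
timer [483.6 247.8] [104.1  67.6] 33.8 z along x: [np.float64(44.0), np.float64(54.8), np.float64(58.1), np.float64(49.4), np.float64(45.3), np.float64(46.5), np.float64(44.4), np.float64(49.4), np.float64(51.2), np.float64(45.0)]
power [0. 0.] [0. 0.] 0.0 z along x: [np.float64(nan), np.float64(nan), np.float64(nan), np.float64(nan), np.float64(nan), np.float64(nan), np.float64(nan), np.float64(nan), np.float64(nan), np.float64(nan)]
pump [ 537.6 -232. ] [ 68.3 104.8] 58.4 z along x: [np.float64(44.8), np.float64(45.1), np.float64(45.8), np.float64(60.2), np.float64(65.4), np.float64(65.4), np.float64(62.4), np.float64(45.5), np.float64(44.3), np.float64(44.1)]
  return _methods._mean(a, axis=axis, dtype=dtype,
  ret = ret.dtype.type(ret / rcount)
```

```bash
python3 -m creep '.66 .55 0 0 0 0;.66 .55 0 0 0 0;.66 .55 0 0 0 0;.66 .55 0 0 0 0;.66 .55 0 0 0 0;.66 .55 0 0 0 0;.66 .55 0 0 0 0;.66 .55 0 0 0 0;0 0 0 0 0 -.053;0 0 0 0 0 -.053;0 0 0 0 0 -.053;0 0 0 0 0 -.053;0 0 0 0 0 -.053;0 0 0 0 0 -.053;0 0 .4 0 0 0;0 0 0 0 0 0'; python3 go.py 460.7 233.5 62 3.734; python3 chk.py 2>/dev/null
```

```text
clock: 8.32
eef_pos: [460.7, 233.3, 107.9]
eef_rot: [3.141, -0.004, -2.556]
wrist_force: [0.5, 0.0, -0.2]
finger_gap: 0.3
finger_force: 0.0
pos [460.7 233.3 107.9] rot [ 3.141 -0.004 -2.556] j [ 0.4   0.33  1.72  0.    1.09 -1.76] F [ 0.5  0.  -0.2] t 8.32
shift in tool units [-0.007  0.003  1.148]
turn units [ 0.    -0.001 -0.002]
timer [471.6 220.2] [52.5 34.8] 33.2 z along x: [np.float64(44.0), np.float64(50.2), np.float64(nan), np.float64(nan), np.float64(nan), np.float64(nan), np.float64(nan), np.float64(nan), np.float64(nan), np.float64(nan)]
power [564.5  -2.4] [ 67.7 105. ] 66.3 z along x: [np.float64(44.5), np.float64(48.6), np.float64(68.2), np.float64(65.0), np.float64(62.3), np.float64(60.6), np.float64(58.3), np.float64(55.7), np.float64(50.0), np.float64(44.2)]
pump [ 537.6 -232. ] [ 68.1 104.2] 58.3 z along x: [np.float64(44.7), np.float64(44.4), np.float64(46.5), np.float64(61.1), np.float64(64.9), np.float64(64.1), np.float64(62.9), np.float64(45.7), np.float64(43.7), np.float64(44.1)]
```

The rocker is now down at the back (55.7 mm at +25) and up at the front (68.2 mm), and the box hasn't moved. Next is the bar key.

```bash
python3 -m creep '0 0 .4 0 0 0;0 0 .4 0 0 0;0 0 .3 0 0 0;0 0 .05 0 0 0;0 0 .05 0 0 0;0 0 .05 0 0 0;0 0 .05 0 0 0;0 0 .05 0 0 0;0 0 0 0 0 0'; python3 -m creep '0 0 .02 0 0 0;0 0 0 0 0 0'; python3 -m creep '0 0 .02 0 0 0;0 0 0 0 0 0'
```

```text
clock: 9.5
eef_pos: [461.8, 233.8, 56.2]
eef_rot: [-3.142, 0.0, -2.552]
wrist_force: [0.1, -0.1, 0.3]
finger_gap: 0.5
finger_force: 0.0
clock: 9.75
eef_pos: [461.8, 233.8, 55.5]
eef_rot: [-3.142, 0.0, -2.552]
wrist_force: [0.3, -0.2, 1.2]
finger_gap: 0.7
finger_force: 0.7
clock: 10.0
eef_pos: [461.8, 233.8, 54.6]
eef_rot: [3.142, 0.0, -2.552]
wrist_force: [0.5, 0.5, 1.3]
finger_gap: 0.1
finger_force: 0.7
```

```bash
python3 -m creep '0 0 .03 0 0 0;0 0 .03 0 0 0;0 0 .03 0 0 0;0 0 0 0 0 0'; python3 -m creep '0 0 .02 0 0 0;0 0 0 0 0 0'; python3 -m creep '0 0 .02 0 0 0;0 0 0 0 0 0'
```

```text
clock: 10.5
eef_pos: [461.8, 233.8, 51.2]
eef_rot: [-3.142, 0.0, -2.552]
wrist_force: [-1.7, -1.6, 5.3]
finger_gap: 0.3
finger_force: 2.7
clock: 10.75
eef_pos: [461.9, 233.8, 51.1]
eef_rot: [-3.141, 0.0, -2.552]
wrist_force: [-4.4, -2.6, 15.5]
finger_gap: 0.5
finger_force: 7.2
clock: 11.0
eef_pos: [462.0, 233.9, 51.0]
eef_rot: [-3.141, 0.001, -2.552]
wrist_force: [-8.9, -4.1, 24.4]
finger_gap: 0.9
finger_force: 11.7
```

It stops solidly at 51 mm. I'll lift and go to the pump.

```bash
python3 -m creep '0 0 -.2 0 0 0;0 0 -.8 0 0 0;0 0 -.8 0 0 0;0 0 0 0 0 0'; python3 go.py 536.5 -232.1 120
```

```text
clock: 11.5
eef_pos: [462.7, 234.2, 123.4]
eef_rot: [-3.141, 0.004, -2.552]
wrist_force: [-1.1, -0.7, -0.5]
finger_gap: 0.5
finger_force: 0.0
pos [462.7 234.2 123.4] rot [-3.141  0.004 -2.552] j [ 0.4   0.31  1.71  0.    1.12 -1.76] F [-1.1 -0.7 -0.5] t 11.5
shift in tool units [  4.944 -10.716   0.074]
```

```bash
python3 -m creep '0 0 0 0 0 .053;0 0 0 0 0 .053;0 0 0 0 0 .053;0 0 0 0 0 .053;0 0 0 0 0 .053;0 0 0 0 0 .053;-.45 -.71 0 0 0 0;-.45 -.71 0 0 0 0;-.45 -.71 0 0 0 0;-.45 -.71 0 0 0 0;-.45 -.71 0 0 0 0;-.45 -.71 0 0 0 0;-.45 -.71 0 0 0 0;-.45 -.71 0 0 0 0;-.45 -.71 0 0 0 0;-.45 -.71 0 0 0 0;-.45 -.71 0 0 0 0;-.45 -.71 0 0 0 0;-.45 -.71 0 0 0 0;-.45 -.71 0 0 0 0'; python3 -m creep '0 0 0 0 0 0';python3 go.py 536.5 -232.1 70;python3 chk.py 2>/dev/null
```

```text
clock: 14.0
eef_pos: [534.1, -232.2, 120.1]
eef_rot: [3.141, -0.002, 2.732]
wrist_force: [-0.6, 0.1, 0.5]
finger_gap: 0.3
finger_force: 0.0
clock: 14.12
eef_pos: [534.0, -232.8, 119.9]
eef_rot: [3.142, -0.002, 2.73]
wrist_force: [0.0, 1.5, -0.6]
finger_gap: 0.3
finger_force: 0.0
pos [ 534.  -232.8  119.9] rot [ 3.142e+00 -2.000e-03  2.730e+00] j [-0.47  0.45  1.52 -0.    1.17 -1.63] F [ 0.   1.5 -0.6] t 14.12
shift in tool units [-0.053  0.041  1.248]
timer [483.3 247.7] [104.4  67.5] 34.0 z along x: [np.float64(43.9), np.float64(49.3), np.float64(52.5), np.float64(47.0), np.float64(44.4), np.float64(46.2), np.float64(45.7), np.float64(47.9), np.float64(51.9), np.float64(44.5)]
power [564.5  -2.4] [ 68.  104.7] 66.6 z along x: [np.float64(44.9), np.float64(48.4), np.float64(68.3), np.float64(65.3), np.float64(62.3), np.float64(59.7), np.float64(57.7), np.float64(55.7), np.float64(50.2), np.float64(43.7)]
pump [ 542.7 -214.5] [32.9 93.9] 58.4 z along x: [np.float64(44.5), np.float64(45.0), np.float64(44.3), np.float64(51.9), np.float64(nan), np.float64(nan), np.float64(nan), np.float64(nan), np.float64(nan), np.float64(nan)]
```

The bar key is in: its top went from 58.1 to 52.5 mm, with the neighbouring readings dropping by the same amount. The box hasn't moved. Next is the dome.

```bash
python3 -m creep '-.05 .04 .4 0 0 0;0 0 .4 0 0 0;0 0 .4 0 0 0;0 0 .06 0 0 0;0 0 .06 0 0 0;0 0 .06 0 0 0;0 0 .06 0 0 0;0 0 0 0 0 0'; python3 -m creep '0 0 .04 0 0 0;0 0 .04 0 0 0;0 0 0 0 0 0'; python3 -m creep '0 0 .03 0 0 0;0 0 0 0 0 0'
```

```text
clock: 15.18
eef_pos: [537.1, -230.7, 64.0]
eef_rot: [-3.142, 0.0, 2.732]
wrist_force: [-0.0, -0.6, 0.7]
finger_gap: 0.4
finger_force: 0.6
clock: 15.55
eef_pos: [537.1, -230.7, 60.7]
eef_rot: [-3.142, 0.0, 2.732]
wrist_force: [0.1, 0.1, 2.1]
finger_gap: 0.4
finger_force: 1.1
clock: 15.8
eef_pos: [537.1, -230.7, 59.5]
eef_rot: [-3.142, 0.0, 2.732]
wrist_force: [1.4, 0.1, 2.4]
finger_gap: 0.5
finger_force: 1.3
```

```bash
python3 -m creep '0 0 .04 0 0 0;0 0 .03 0 0 0;0 0 0 0 0 0'; python3 -m creep '0 0 .02 0 0 0;0 0 0 0 0 0'; python3 -m creep '0 0 .02 0 0 0;0 0 0 0 0 0;0 0 0 0 0 0'
```

```text
clock: 16.18
eef_pos: [537.1, -230.8, 57.0]
eef_rot: [-3.142, 0.0, 2.732]
wrist_force: [0.2, -1.2, 6.7]
finger_gap: 0.4
finger_force: 3.2
clock: 16.42
eef_pos: [537.2, -230.8, 56.8]
eef_rot: [-3.141, 0.001, 2.732]
wrist_force: [-2.5, 1.6, 12.6]
finger_gap: 0.5
finger_force: 6.2
clock: 16.8
eef_pos: [537.3, -230.8, 56.6]
eef_rot: [-3.141, 0.001, 2.732]
wrist_force: [-5.7, 2.6, 19.2]
finger_gap: 0.6
finger_force: 9.3
```

The dome is on its solid stop at 57 mm and held with about 19 N, so I'm handing in.

```bash
python3 -c "
from cell import manip
print(manip.read_state()['wrist_force']); print(manip.sign_off())"
```

```text
[-5.7275771   2.59474209 19.16642678]
the job is handed in; nothing more can be done
None
```

I pressed the rocker fully down, then pushed the bar key fully in, and handed the job in at about 17 s still holding the domed button on its stop with about 19 N; the power and timer boxes measured unmoved after their presses, but I did not re-measure the pump box or the loose items at the end.

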